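Close the vacuum pump's inlet filter

ROBOT

A 6-joint arm with a two-finger parallel gripper is mounted at the origin on a cart in front of the work surface, level with it; the furniture and walls round the work are solid. World frame = base frame: x ahead of the robot, y to its left, z up, the work surface at z = 0. Lengths are in mm, angles in rad, forces in N, time in s.
With the tool pointing down it reaches from about 400 to 925 mm from the base axis. Payload 12.5 kg.
Tool frame: the origin (TCP) lies at the very end of the fingers, on their centre line; the grasp point (between the pads) lies 19 mm behind it; z points along the fingers, y is the line along which they close (so a half turn about z gives the same grasp; the last joint's range is limited). The gripper opens to 95 mm and grips with 3 to 60 N. Pads are 20 mm wide; open, the fingers measure 119 mm over their backs; the gripper's body (75 mm by 180 mm) begins 59 mm behind the grasp point.
Start: joints at [-1.437, 0.491, 1.559, -0, 1.092, -0.106], TCP at [148.465, -607.128, 214.661] pointing down, gripper open.
Joint ranges: [-3.1, 3.1], [-0.84, 2.19], [0.05, 2.79], [-1.13, 4.28], [0.06, 2.93], [-2.69, 2.69]. Speed limits (rad/s): [2.22, 2.22, 2.79, 3.14, 3.14, 3.14].

INTERFACE

Orientations are given as [roll, pitch, yaw] about the fixed x, y, z axes, in that order (R = Rz(yaw) Ry(pitch) Rx(roll)).
In Python, from cell import * gives the robot as it stands.
- The arm moves only by the tool jog_arm, never from a script. Its argument "targets" is a list of rows, each an object with "turn": the turn, a rotation vector about the world's x, y, z in degrees, a list of three; "slide": the shift along the world's x, y, z in mm, a list of three; "claw": the opening in per cent of the stroke, from 0 (shut) to 100 (fully open). In form: [{"turn": [wx, wy, wz], "slide": [x, y, z], "claw": claw}, ...]. A call has 1 to 5 rows; each row shifts and turns the commanded pose from where the row before left it; what a row does not reach is not made up. A row lasts 1/8 s, in which the tool goes at most 62.5 mm and 10.7 degrees, less where a joint would pass 70% of its speed; a pose out of reach is approached as far as the arm can. A call with a gripper value outside its range is refused whole. The fingers move at their own pace and stop on an object; the grip force is fixed at half the most. Time passes only in rows, so rows that do not move let the fingers close. It gives the time, the measured TCP pose, the force, the opening and the grip force at its end, in the units of the state.
- state(): the state, without advancing time (a new reading comes with each control period).
- read_camera(name): name is "scene" or "top" or "wrist"; returns a dict with "frame" (400x640x3 uint8, blue, green, red), "mtx" (3x3 intrinsics, pixels), "R" (3x3) and "t" (3): a world point X has camera coordinates R X + t. Camera axes: x right, y down, z forward; pixel columns grow to the right and rows downward; lengths in mm; the calibration is good to about 2 mm. The wrist camera is an equidistant fisheye: a pixel r from the principal point sees the ray r / f radians off the axis. A picture is of the moment at which its call begins. There is no depth.
- job_done(): hands the job in; it is judged then, once.
Trained networks look in the newest picture that a camera, given by its name, has taken for a name from the list of things; names that differ only in an ending like _2 or _b are one class to them, and where a whole thing is asked for, a point or a joint stands for the part that bears it (a point fixed in the world has none). Each returns a list of dicts, best first, with "conf" (0 to 1); they miss things now and then, are a little off and sometimes report something else, mostly with a low value. They report only what shows in the picture. A call takes as long as a camera call. They do not tell look-alikes from the thing itself.
- look_for(query, camera): "xy" ([column, row] in pixels, amid what is visible of it).
The state is a dict: "t": time; "joints": joint angles; "qvel": joint speeds; "tau": joint torques, N m; "eef_pos": TCP position; "tcp_rot": TCP orientation; "ft_force": force on the tool from outside, world axes, zero at the start; "moment": the same for the moment, N m; "opening": opening from 0.0 (shut) to 1.0 (fully open); "grip_force": force on a finger pad.
Only numpy, scipy, OpenCV 4.12 (cv2) and the standard library are available. Lean on these libraries where they do the work, as an engineer would, in place of code of your own. Each camera call takes 0.05 s, during which the arm holds its last target. There are 200 camera calls.

TASK

Reload the inlet filter housing: drop the slim filter cartridge, the one narrow enough for the bore, upright into the housing, then set the retaining ring on the mouth with its two ears in the gaps between the hooks and turn it clockwise (seen from above) until the ears are fully home under the hooks. Leave the wide cartridge where it stands and let go of the ring.

Things in the scene. Friction and masses are not known exactly. Their poses are not given: they have to be found in the camera images.
- housing_mouth (a point): Fixed aluminium barrel on a dark 104 mm foot. Point: centre of its mouth at rim height, 74 mm above the worktop; z up. Bore 52 mm wide, 67 deep; outside 64. Hooks on its +y and -y sides: arms 36 to 55 mm from the axis, 11 to 18 mm above the rim, 26 mm wide, open to ears that turn in clockwise (from above), with a stop at the clockwise end. Side port on +x. A tall machine stands right of it.
- slim_cartridge_mid (a point): Slim ribbed steel cylinder standing upright, 38 mm wide, 60 tall, 0.12 kg. Point: its centre, 30 mm above its foot; z up. Has 7 mm of room all round in the bore; stands there with its top 7 mm below the rim. May be let go partly in and drop the rest. It and the wide one may stand in either of two places.
- wide_cartridge_mid (a point): Wide ribbed steel cylinder standing upright, 60 mm wide, 60 mm tall, too wide for the bore: leave it alone. Point: its centre; z up.
- ring_grip (a point): Aluminium ring, 0.1 kg: taper spigot 6 mm deep, 38 to 47 wide; flange 64 wide, 8 thick, ears on its +x and -x (14 wide, tips 42 from axis); arch along x above it, 12 mm thick, 52 long, top 56 above foot. Point: mid of arch's top bar (22 high), 45 above foot; 39 above the mouth when seated. Drops on with ears 30-140 deg anticlockwise of the hooks; home with x along housing y (stop 3 deg on).
Things that resemble listed ones, but are neither listed nor needed, are in the scene too. Leave any brown or yellow look-alike of the part that bears slim_cartridge_mid alone.

How it is judged (in metres and radians):
On the way, in this order (a step that is already met when the one before it is completed fails the run):
1. the slim cartridge stands upright on the floor of the bore (horizontal distance between slim_cartridge_mid and housing_mouth below 0.011 m and z of slim_cartridge_mid in the frame of housing_mouth below -0.032 m and angle between slim_cartridge_mid's own z axis and vertical below 0.17 rad), for 0.2 s.
2. the ring is seated on the mouth with its ears in the gaps (horizontal distance between ring_grip and housing_mouth below 0.01 m and z of ring_grip in the frame of housing_mouth below 0.044 m and angle between the x axis of ring_grip and the y axis of housing_mouth, either way round above 0.4 rad), for 0.1 s.
At the end, for the whole second after the job is handed in: The slim cartridge stands in the bore (11 mm from the axis, 5 mm in depth); the ring lies flat on the rim (10 mm from the axis, 5 mm in height, 7 degrees tilt), ears under the hooks within 12 degrees of their line; the wide cartridge is within 30 mm of its start (horizontal distance between slim_cartridge_mid and housing_mouth below 0.011 m and z of slim_cartridge_mid in the frame of housing_mouth below -0.032 m and horizontal distance between ring_grip and housing_mouth below 0.01 m and z of ring_grip in the frame of housing_mouth below 0.044 m and angle between ring_grip's own z axis and vertical below 0.12 rad and angle between the x axis of ring_grip and the y axis of housing_mouth, either way round below 0.22 rad and distance of wide_cartridge_mid from where it was at the start of the episode below 0.03 m); the robot touches nothing.
It fails at once if the wide cartridge is pushed or carried away (distance of wide_cartridge_mid from where it was at the start of the episode above 0.03 m).
It also fails if it takes over 64 s, if anything falls off the work surface, if the arm or the gripper's body presses on something with over 40 N, if the wrist force passes 120 N, or if a joint passes its speed limit or range.

## Working session

There is one attempt and no reset: what is moved stays moved. The work goes in short steps, Python scripts to look and compute and a tool call to move; the robot and the scene stay as the last step left them, time stands still between calls to the robot, and variables do not carry over. Pictures are saved under pics/ and viewed, at most 10 in all, crops included, and the job is handed in when it is done.

Besides the shell and the picture viewer there is one more tool, called in YAML: its name, and indented under it one key for each argument. jog_arm: Moves the arm, as the interface text tells. Its arguments: {"type":"object","properties":{"targets":{"type":"array","items":{"type":"object","properties":{"turn":{"type":"array","items":{"type":"number"}},"slide":{"type":"array","items":{"type":"number"}},"claw":{"type":"number"}}}}},"required":["targets"]}

```bash
mkdir -p pics; ls; python3 - <<'E'
from cell import *
import cv2
for c in ["scene","top"]:
    d=read_camera(c); cv2.imwrite(f"pics/{c}0.png",d["frame"])
    for n in ["housing_mouth","slim_cartridge_mid","wide_cartridge_mid","ring_grip"]:
        print(c,n,[(round(float(r["conf"]),2),[round(float(v)) for v in r["xy"]]) for r in look_for(n,c)][:4])
    print(d["mtx"].round(1).tolist(),d["R"].round(4).tolist(),d["t"].round(1).tolist())
s=state();print(s["t"],s["eef_pos"],s["tcp_rot"],s["opening"])
E
```

```text
pics
scene housing_mouth [(0.61, [394, 219])]
scene slim_cartridge_mid [(0.83, [255, 270]), (0.81, [238, 249]), (0.68, [270, 232]), (0.59, [263, 201])]
scene wide_cartridge_mid [(0.75, [322, 261])]
scene ring_grip [(0.91, [312, 199])]
[[370.8, 0.0, 315.2], [0.0, 370.8, 202.6], [0.0, 0.0, 1.0]] [[-0.4174, -0.9086, 0.0178], [-0.5739, 0.2483, -0.7804], [0.7046, -0.3359, -0.625]] [448.5, 308.9, 627.7]
top housing_mouth [(0.89, [387, 226]), (0.23, [257, 189])]
top slim_cartridge_mid [(0.83, [259, 191]), (0.83, [274, 149]), (0.79, [229, 233]), (0.7, [221, 199])]
top wide_cartridge_mid [(0.76, [288, 243])]
top ring_grip [(0.6, [323, 158])]
[[385.5, 0.0, 321.3], [0.0, 385.5, 204.8], [0.0, 0.0, 1.0]] [[0.0293, -0.9987, 0.0414], [-0.9863, -0.0356, -0.1613], [0.1625, -0.0361, -0.986]] [206.3, 513.5, 858.2]
0.5 [ 148.45739293 -607.09142772  214.62988883] [-3.14158651e+00 -8.59822572e-06  2.39777725e-01] 1.0044183624324188
```

View pics/scene0.png

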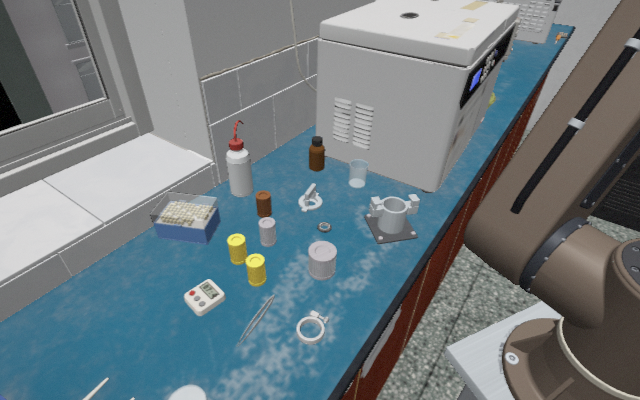

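View pics/top0.png

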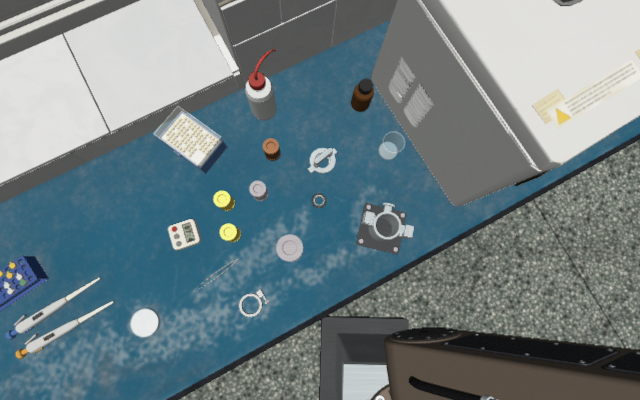

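The slim steel cartridge is at top (258,190) and the wide one at (289,247). The ring is at (322,160) and the housing at (387,226). Next I'll zoom in for orientations and triangulate.

```bash
cat > h.py <<'E'
from cell import *
import cv2, numpy as np
def ray(d,px):
    v=np.linalg.inv(d["mtx"])@[px[0],px[1],1.]
    return -d["R"].T@d["t"], d["R"].T@v
def atz(d,px,z):
    c,v=ray(d,px); return c+v*(z-c[2])/v[2]
def proj(d,X):
    p=d["mtx"]@(d["R"]@np.asarray(X,float)+d["t"]); return p[:2]/p[2]
def tri(rs):
    A=np.zeros((3,3));b=np.zeros(3)
    for c,v in rs:
        v=v/np.linalg.norm(v);P=np.eye(3)-np.outer(v,v);A+=P;b+=P@c
    return np.linalg.solve(A,b)
E
python3 - <<'E'
from h import *
T=read_camera("top");S=read_camera("scene")
for n,a,b,z in [("slim",(259,191),(268,232),30),("wide",(288,243),(322,261),30),("ring",(323,158),(312,199),25),("house",(387,226),(394,219),74)]:
    print(n,tri([ray(T,a),ray(S,b)]).round(),atz(T,a,z).round(),atz(S,b,z).round())
a=cv2.resize(T["frame"][125:265,300:420],None,fx=4,fy=4,interpolation=2)
b=cv2.resize(S["frame"][175:255,285:425],None,fx=4,fy=4,interpolation=2)
c=cv2.resize(T["frame"][165:270,235:310],None,fx=4,fy=4,interpolation=2)
o=np.zeros((560,780,3),np.uint8);o[:560,:480]=a;o[:420,480:780]=c
cv2.imwrite("pics/c1.png",o);cv2.imwrite("pics/c2.png",b)
E
```

```text
slim [535. 369.  33.] [535. 369.  30.] [538. 368.  30.]
wide [414. 293.  23.] [416. 296.  30.] [405. 292.  30.]
ring [623. 220.  21.] [623. 222.  25.] [616. 220.  25.]
house [464.  66.  24.] [458.  77.  74.] [419. 106.  74.]
```

View pics/c1.png

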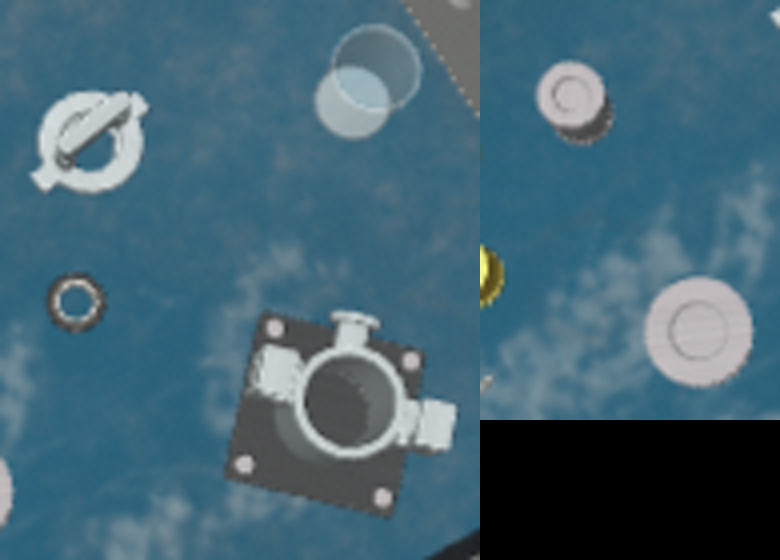

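View pics/c2.png

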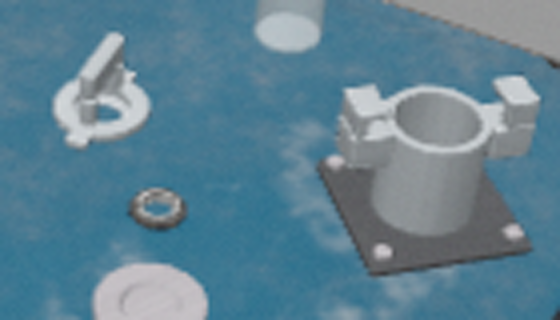

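```bash
python3 - <<'E'
from h import *
T=read_camera("top");S=read_camera("scene")
o=lambda p,c=(300,125):(c[0]+(p[0]+.5)/4-.5,c[1]+(p[1]+.5)/4-.5)
A=lambda p,z,n:print(n,atz(T,p,z).round(1)[:2])
m=o((353,401));A(m,74,"mouth top");print("mouth scene",atz(S,o((442,120),(285,175)),74).round(1))
def ang(p,q,zp):
    a,b=atz(T,o(p),zp),atz(T,o(q),zp);v=a-b;return round(np.degrees(np.arctan2(v[1],v[0])),1)
print("foot edges",ang((275,328),(244,464),8),ang((410,361),(382,497),8),ang((275,328),(410,361),8)-90,ang((244,464),(382,497),8)-90)
print("foot c",[atz(T,o((np.mean([275,410,382,244]),np.mean([328,361,497,464]))),8).round(1)])
print("hooks",ang((276,372),(436,424),88)-90, "port",ang((354,318),(353,401),50))
A(o((91,141)),14,"ring flange");A(o((99,127)),56,"ring arch");A(o((92,141.5)),12,"ears mid")
print("ring scene",atz(S,o((102,105),(285,175)),14).round(1),atz(S,o((103,60),(285,175)),56).round(1))
print("ears",ang((138,103),(45,180),12),"arch",ang((128,100),(70,152),56))
A((235+90.5/4-.5,165+93.5/4-.5),60,"slim top");A((235+218.5/4-.5,165+331.5/4-.5),60,"wide top")
print("slim scene", atz(S,(267.5,223),60).round(1))
for p in [(455,205),(382,55)]:A(p,0,"machine base T")
A((553,168),330,"mach T corner@330");
for p in [(428,190),(325,155),(492,105)]:print("mach S",atz(S,p,0).round())
# machine corner height
for z in (200,300,400,450):print(z,proj(S,[*atz(S,(428,190),0)[:2],z]).round())
print("base px",proj(T,[0,0,0]).round(), "edge",atz(T,(400,258),0).round(),atz(T,(200,378),0).round(),atz(T,(600,135),0).round())
E
```

```text
mouth top [460.5  74.7]
mouth scene [461.5  73.9  74. ]
foot edges -12.1 -11.8 -11.900000000000006 -11.599999999999994
foot c [array([460.8,  75.9,   8. ])]
hooks -16.200000000000003 port -0.6
ring flange [621.  222.6]
ring arch [617.5 219.7]
ears mid [621.3 221.9]
ring scene [623.6 222.3  14. ] [617.6 224.7  56. ]
ears -47.4 arch -45.2
slim top [536.3 370.1]
wide top [404.6 292.2]
slim scene [535.4 368.4  60. ]
machine base T [ 523.9 -107.2]
machine base T [913.4  74.9]
mach T corner@330 [ 532.1 -140. ]
mach S [ 552. -113.    0.]
mach S [838.  74.   0.]
mach S [ 921. -728.    0.]
200 [445. 126.]
300 [455.  87.]
400 [466.  42.]
450 [473.  17.]
base px [414. 435.] edge [391.  30.   0.] [112. 480.   0.] [ 721. -491.    0.]
```

jog_arm:
  targets:
    - {"slide": [16, 57, 0], "turn": [0, 0, 0], "claw": 70}
    - {"slide": [10, 60, 0], "turn": [0, 0, 0], "claw": 70}
    - {"slide": [10, 60, 0], "turn": [0, 0, 0], "claw": 70}
    - {"slide": [35, 45, 0], "turn": [0, 0, 0], "claw": 70}
    - {"slide": [40, 40, 0], "turn": [0, 0, 0], "claw": 70}

```text
t: 1.32
eef_pos: [259.9, -343.7, 215.1]
tcp_rot: [3.141, -0.0, 0.239]
ft_force: [0.7, 0.1, 0.1]
opening: 0.703
grip_force: 0.0
```

jog_arm:
  targets:
    - {"slide": [40, 37, 0], "turn": [0, 0, 0], "claw": 70}
    - {"slide": [35, 43, 0], "turn": [0, 0, 0], "claw": 70}
    - {"slide": [30, 45, 0], "turn": [0, 0, 0], "claw": 70}
    - {"slide": [25, 45, 0], "turn": [0, 0, 0], "claw": 70}
    - {"slide": [20, 50, 0], "turn": [0, 0, 0], "claw": 70}

```text
t: 1.95
eef_pos: [410.4, -123.7, 214.8]
tcp_rot: [3.141, -0.001, 0.24]
ft_force: [0.6, -0.6, 0.1]
opening: 0.699
grip_force: 0.0
```

jog_arm:
  targets:
    - {"slide": [10, 55, 0], "turn": [0, 0, 0], "claw": 70}
    - {"slide": [5, 55, 0], "turn": [0, 0, 0], "claw": 70}
    - {"slide": [5, 55, 0], "turn": [0, 0, 0], "claw": 70}
    - {"slide": [5, 55, 0], "turn": [0, 0, 9], "claw": 70}
    - {"slide": [10, 55, 0], "turn": [0, 0, 9], "claw": 70}

```text
t: 2.58
eef_pos: [444.4, 151.8, 215.0]
tcp_rot: [3.141, -0.001, 0.559]
ft_force: [1.0, 0.2, 0.6]
opening: 0.698
grip_force: 0.0
```

jog_arm:
  targets:
    - {"slide": [18, 43, 0], "turn": [0, 0, 9], "claw": 70}
    - {"slide": [18, 43, 0], "turn": [0, 0, 9], "claw": 70}
    - {"slide": [18, 43, 0], "turn": [0, 0, 9], "claw": 70}
    - {"slide": [18, 43, 0], "turn": [0, 0, 9], "claw": 70}
    - {"slide": [19, 46, -30], "turn": [0, 0, 10], "claw": 70}

```text
t: 3.2
eef_pos: [536.8, 369.9, 186.4]
tcp_rot: [3.138, -0.003, 1.362]
ft_force: [1.0, 0.9, -0.1]
opening: 0.699
grip_force: 0.0
```

```bash
cat >> h.py <<'E'
def fish(d,X):
    c=d["R"]@np.asarray(X,float)+d["t"];f=d["mtx"][0,0];r=np.hypot(c[0],c[1]);th=np.arctan2(r,c[2])
    return d["mtx"][:2,2]+f*th*c[:2]/max(r,1e-9)
def fray(d,px):
    f=d["mtx"][0,0];u=(np.asarray(px,float)-d["mtx"][:2,2])/f;th=np.hypot(*u)
    v=np.array([*(u/max(th,1e-9)*np.sin(th)),np.cos(th)]);return -d["R"].T@d["t"],d["R"].T@v
def fatz(d,px,z):
    c,v=fray(d,px);return c+v*(z-c[2])/v[2]
E
python3 - <<'E'
from h import *
d=read_camera("wrist");f=d["frame"].copy()
s=state();print(s["eef_pos"].round(1),np.degrees(s["tcp_rot"]).round(1))
r=look_for("slim_cartridge_mid","wrist")
for q in r[:5]:print(round(q["conf"],2),np.round(q["xy"]),fatz(d,q["xy"],30).round(1),fatz(d,q["xy"],60).round(1))
for t in np.linspace(0,6.28,24,endpoint=False):
    p=fish(d,[536+19*np.cos(t),369.5+19*np.sin(t),60]);cv2.circle(f,tuple(int(round(v)) for v in p),1,(0,0,255),-1)
cv2.imwrite("pics/w1.png",f)
E
```

```text
[536.5 373.3 180. ] [-179.9    0.    78.6]
0.98 [282. 120.] [511.4 446.9  30. ] [515.1 446.   60. ]
0.82 [218. 154.] [433.4 427.8  30. ] [444.3 428.6  60. ]
0.72 [416. 190.] [639.4 342.8  30. ] [631.4 351.4  60. ]
0.65 [326. 190.] [540.5 363.2  30. ] [541.6 369.9  60. ]
```

View pics/w1.png

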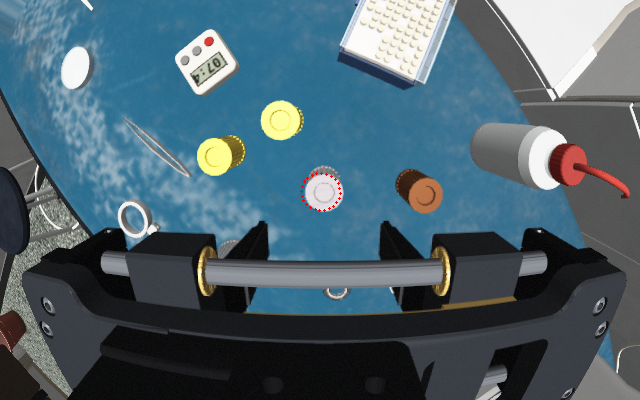

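The red circle I projected at (322,192) sits within about 2 mm of the slim cartridge top, which is near (323.5,191). I'll descend there.

jog_arm:
  targets:
    - {"slide": [1, 0, -50], "turn": [0, 0, 0], "claw": 70}
    - {"slide": [0, 0, -30], "turn": [0, 0, 0], "claw": 70}
    - {"slide": [0, 0, 0], "turn": [0, 0, 0], "claw": 70}

```text
t: 3.68
eef_pos: [535.6, 367.0, 103.2]
tcp_rot: [-3.139, 0.003, 1.356]
ft_force: [0.3, 0.9, 0.3]
opening: 0.702
grip_force: 0.0
```

jog_arm:
  targets:
    - {"slide": [1, 2, -40], "turn": [0, 0, 0], "claw": 70}
    - {"slide": [0, 0, -26], "turn": [0, 0, 0], "claw": 70}
    - {"slide": [0, 0, 0], "turn": [0, 0, 0], "claw": 70}
    - {"slide": [0, 0, 0], "turn": [0, 0, 0], "claw": 25}
    - {"slide": [0, 0, 0], "turn": [0, 0, 0], "claw": 25}

```text
t: 4.3
eef_pos: [538.2, 370.2, 40.5]
tcp_rot: [3.14, -0.002, 1.357]
ft_force: [-0.0, -0.0, 0.2]
opening: 0.547
grip_force: 0.0
```

jog_arm:
  targets:
    - {"slide": [0, 0, 0], "turn": [0, 0, 0], "claw": 20}
    - {"slide": [0, 0, 0], "turn": [0, 0, 0], "claw": 20}
    - {"slide": [0, 0, 0], "turn": [0, 0, 0], "claw": 20}

```text
t: 4.68
eef_pos: [537.7, 370.0, 39.4]
tcp_rot: [3.141, -0.001, 1.357]
ft_force: [-2.0, -0.3, 5.9]
opening: 0.393
grip_force: 30.0
```

jog_arm:
  targets:
    - {"slide": [0, 0, 30], "turn": [0, 0, 0], "claw": 20}
    - {"slide": [0, 0, 50], "turn": [0, 0, 0], "claw": 20}
    - {"slide": [0, 0, 50], "turn": [0, 0, 0], "claw": 20}
    - {"slide": [-13, -49, 0], "turn": [0, 0, 0], "claw": 20}
    - {"slide": [-13, -49, 0], "turn": [0, 0, 0], "claw": 20}

```text
t: 5.3
eef_pos: [510.8, 271.0, 169.0]
tcp_rot: [3.141, -0.0, 1.358]
ft_force: [1.7, 0.1, -1.8]
opening: 0.393
grip_force: 30.0
```

jog_arm:
  targets:
    - {"slide": [-13, -49, 0], "turn": [0, 0, 0], "claw": 20}
    - {"slide": [-13, -49, 0], "turn": [0, 0, 0], "claw": 20}
    - {"slide": [-13, -49, 0], "turn": [0, 0, 0], "claw": 20}
    - {"slide": [-12, -50, 0], "turn": [0, 0, 0], "claw": 20}
    - {"slide": [0, 0, 0], "turn": [0, 0, 0], "claw": 20}

```text
t: 5.92
eef_pos: [459.8, 72.6, 168.8]
tcp_rot: [-3.141, 0.0, 1.353]
ft_force: [-0.8, 1.2, -1.9]
opening: 0.389
grip_force: 30.0
```

```bash
python3 - <<'E'
from h import *
s=state();print(s["eef_pos"].round(1),np.degrees(s["tcp_rot"]).round(1))
T=read_camera("top");S=read_camera("scene");W=read_camera("wrist")
for n in ("top","scene","wrist"):print([(round(q["conf"],2),np.round(q["xy"])) for q in look_for("slim_cartridge_mid",n)[:5]])
cx,cy=461,74.5
def circ(im,P,X,r,z,col):
    for t in np.linspace(0,6.28,32,endpoint=False):
        p=P(X,None) if 0 else P(im[1],[X[0]+r*np.cos(t),X[1]+r*np.sin(t),z]);cv2.circle(im[0],tuple(int(round(v*im[2]-im[2]*o)) for v,o in zip(p,im[3])),1,col,-1)
def mk(d,x0,x1,y0,y1,k,P):
    im=(cv2.resize(d["frame"][y0:y1,x0:x1],None,fx=k,fy=k,interpolation=2),d,k,(x0,y0))
    circ(im,P,(cx,cy),26,74,(0,0,255)); return im[0]
a=mk(S,345,455,150,260,4,proj);w=mk(W,230,420,130,260,2,fish)
o=np.zeros((480,800,3),np.uint8);o[:440,:440]=a;o[:260,440:800]=w[:, :360]
cv2.imwrite("pics/h1.png",o)
E
```

```text
[459.8  72.6 168.8] [-180.     0.    77.5]
[(0.89, array([273., 150.])), (0.87, array([224., 197.])), (0.68, array([229., 232.]))]
[(0.84, array([398., 179.])), (0.61, array([256., 269.])), (0.6, array([237., 248.])), (0.57, array([266., 203.]))]
[(0.76, array([326., 233.]))]
```

View pics/h1.png

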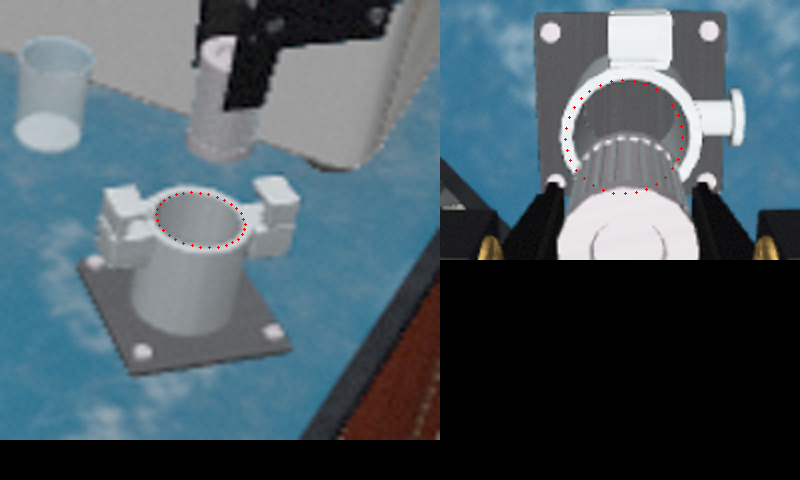

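The projected bore ellipse matches the mouth within about 2 mm. In the wrist view the foot and hook are square to the tool, so the housing yaw is about -12°. Inserting now.

jog_arm:
  targets:
    - {"slide": [2, 2, -40], "turn": [0, 0, 0], "claw": 20}
    - {"slide": [0, 0, -10], "turn": [0, 0, 0], "claw": 20}
    - {"slide": [0, 0, -10], "turn": [0, 0, 0], "claw": 20}
    - {"slide": [0, 0, 0], "turn": [0, 0, 0], "claw": 20}

```text
t: 6.72
eef_pos: [462.5, 77.0, 108.6]
tcp_rot: [-3.141, 0.0, 1.357]
ft_force: [-0.2, 0.5, -1.5]
opening: 0.395
grip_force: 30.0
```

jog_arm:
  targets:
    - {"slide": [0, -1.5, -10], "turn": [0, 0, 0], "claw": 20}
    - {"slide": [0, 0, -10], "turn": [0, 0, 0], "claw": 20}
    - {"slide": [0, 0, -9], "turn": [0, 0, 0], "claw": 20}
    - {"slide": [0, 0, 0], "turn": [0, 0, 0], "claw": 20}

```text
t: 7.22
eef_pos: [462.1, 75.3, 78.9]
tcp_rot: [-3.14, 0.0, 1.357]
ft_force: [0.4, -0.2, -0.2]
opening: 0.392
grip_force: 30.0
```

jog_arm:
  targets:
    - {"slide": [0, 0, 0], "turn": [0, 0, 0], "claw": 75}
    - {"slide": [0, 0, 0], "turn": [0, 0, 0], "claw": 75}
    - {"slide": [0, 0, 0], "turn": [0, 0, 0], "claw": 75}
    - {"slide": [0, 0, 0], "turn": [0, 0, 0], "claw": 75}
    - {"slide": [0, 0, 10], "turn": [0, 0, 0], "claw": 75}

```text
t: 7.85
eef_pos: [462.1, 75.4, 89.7]
tcp_rot: [-3.14, 0.0, 1.357]
ft_force: [0.5, -0.5, 0.1]
opening: 0.745
grip_force: 0.0
```

jog_arm:
  targets:
    - {"slide": [0, 0, 40], "turn": [0, 0, 0], "claw": 75}
    - {"slide": [10, 0, 50], "turn": [0, 0, 9], "claw": 75}
    - {"slide": [35, 35, 15], "turn": [0, 0, 9], "claw": 60}
    - {"slide": [35, 35, 0], "turn": [0, 0, 9], "claw": 60}
    - {"slide": [35, 35, 0], "turn": [0, 0, 9], "claw": 60}

```text
t: 8.48
eef_pos: [578.4, 181.5, 196.0]
tcp_rot: [3.14, 0.0, 1.99]
ft_force: [-0.1, 0.1, -0.7]
opening: 0.602
grip_force: 0.0
```

jog_arm:
  targets:
    - {"slide": [30, 35, 0], "turn": [0, 0, 9], "claw": 60}
    - {"slide": [10, 6, 0], "turn": [0, 0, 9], "claw": 60}
    - {"slide": [0, 0, 0], "turn": [0, 0, 2], "claw": 60}

```text
t: 8.85
eef_pos: [617.5, 221.8, 194.8]
tcp_rot: [-3.141, -0.0, 2.336]
ft_force: [-0.6, -0.4, -0.2]
opening: 0.601
grip_force: 0.0
```

```bash
python3 - <<'E'
from h import *
s=state();print(s["t"],s["eef_pos"].round(1),np.degrees(s["tcp_rot"]).round(1))
T=read_camera("top");W=read_camera("wrist");f=W["frame"]
print([(round(q["conf"],2),np.round(q["xy"])) for q in look_for("ring_grip","wrist")[:3]])
k=2;x0,y0=220,90
w=cv2.resize(f[y0:y0+190,x0:x0+200],None,fx=k,fy=k,interpolation=2)
def pt(X,col=(0,0,255)):
    p=(fish(W,X)-[x0,y0]+.5)*k-.5;cv2.circle(w,tuple(int(round(v)) for v in p),1,col,-1)
c=np.array([621.,222.3])
for t in np.linspace(0,6.28,32,endpoint=False):pt([*(c+32*np.array([np.cos(t),np.sin(t)])),14])
u=np.array([np.cos(np.radians(134)),np.sin(np.radians(134))]);n=np.array([-u[1],u[0]])
for a in(-26,26):
    for b in(-6,6):pt([*(c+a*u+b*n),56],(0,255,0))
    pt([*(c+a/26*42*u),14],(255,0,255))
a=cv2.resize(T["frame"][180:270,340:440],None,fx=4,fy=4,interpolation=2)
o=np.zeros((390,800,3),np.uint8);o[:380,:400]=w;o[:360,400:]=a
cv2.imwrite("pics/r1.png",o)
E
```

```text
8.85 [617.5 221.8 194.8] [-180.    -0.   133.8]
[(0.6, array([235.,  17.])), (0.58, array([327., 184.]))]
```

View pics/r1.png

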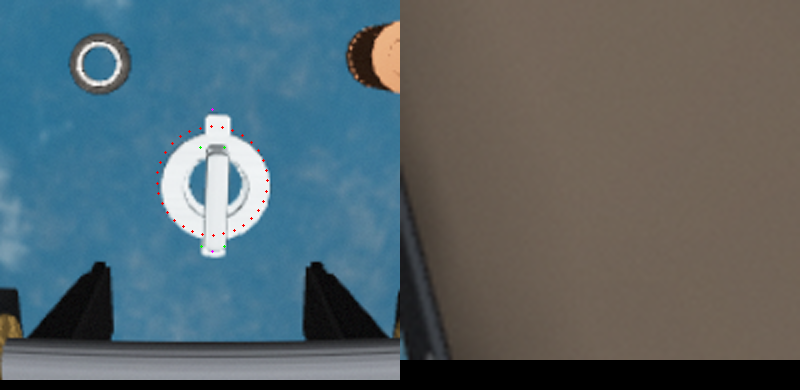

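The ring in the wrist view is about 3 mm further out than my model, so its centre is near (623.5,221.5) and its axis near 132°. Going down to grasp.

jog_arm:
  targets:
    - {"slide": [6, 0, -50], "turn": [0, 0, -2], "claw": 60}
    - {"slide": [0, 0, -50], "turn": [0, 0, 0], "claw": 60}
    - {"slide": [0, 0, -35], "turn": [0, 0, 0], "claw": 60}
    - {"slide": [0, 0, 0], "turn": [0, 0, 0], "claw": 60}

```text
t: 9.5
eef_pos: [622.1, 220.5, 57.9]
tcp_rot: [-3.138, -0.002, 2.297]
ft_force: [0.1, 0.1, 1.1]
opening: 0.597
grip_force: 0.0
```

jog_arm:
  targets:
    - {"slide": [1, 1, -25], "turn": [0, 0, 0], "claw": 60}
    - {"slide": [0, 0, -8], "turn": [0, 0, 0], "claw": 60}
    - {"slide": [0, 0, 0], "turn": [0, 0, 0], "claw": 20}
    - {"slide": [0, 0, 0], "turn": [0, 0, 0], "claw": 5}
    - {"slide": [0, 0, 0], "turn": [0, 0, 0], "claw": 5}

```text
t: 10.12
eef_pos: [624.8, 222.5, 27.6]
tcp_rot: [3.14, 0.001, 2.299]
ft_force: [-0.4, 1.5, -0.6]
opening: 0.342
grip_force: 0.0
```

jog_arm:
  targets:
    - {"slide": [0, 0, 0], "turn": [0, 0, 0], "claw": 5}
    - {"slide": [0, 0, 0], "turn": [0, 0, 0], "claw": 5}
    - {"slide": [0, 0, 0], "turn": [0, 0, 0], "claw": 5}
    - {"slide": [0, 0, 0], "turn": [0, 0, 0], "claw": 5}

```text
t: 10.62
eef_pos: [624.4, 222.4, 26.5]
tcp_rot: [-3.142, -0.0, 2.299]
ft_force: [0.4, 1.2, -1.0]
opening: 0.126
grip_force: 30.0
```

jog_arm:
  targets:
    - {"slide": [0, 0, 30], "turn": [0, 0, 0], "claw": 5}
    - {"slide": [0, 0, 50], "turn": [0, 0, 0], "claw": 5}
    - {"slide": [0, 0, 50], "turn": [0, 0, 0], "claw": 5}
    - {"slide": [-41, -37, 0], "turn": [0, 0, 0], "claw": 5}
    - {"slide": [-41, -37, 0], "turn": [0, 0, 0], "claw": 5}

```text
t: 11.25
eef_pos: [541.3, 147.7, 157.0]
tcp_rot: [3.141, 0.001, 2.3]
ft_force: [0.9, -1.2, -1.0]
opening: 0.123
grip_force: 30.0
```

jog_arm:
  targets:
    - {"slide": [-41, -37, 0], "turn": [0, 0, 0], "claw": 5}
    - {"slide": [-39, -36, 0], "turn": [0, 0, 0], "claw": 5}
    - {"slide": [0, 0, 0], "turn": [0, 0, 0], "claw": 5}

```text
t: 11.62
eef_pos: [460.3, 73.9, 157.0]
tcp_rot: [-3.141, -0.001, 2.297]
ft_force: [0.1, 0.9, -1.7]
opening: 0.122
grip_force: 30.0
```

```bash
python3 - <<'E'
from h import *
s=state();print(s["t"],s["eef_pos"].round(1),np.degrees(s["tcp_rot"]).round(1))
p=s["eef_pos"];S=read_camera("scene");W=read_camera("wrist")
def mk(d,x0,x1,y0,y1,k,P):
    w=cv2.resize(d["frame"][y0:y1,x0:x1],None,fx=k,fy=k,interpolation=2)
    def pt(X,col=(0,0,255)):
        q=(P(d,X)-[x0,y0]+.5)*k-.5;cv2.circle(w,tuple(int(round(v)) for v in q),1,col,-1)
    for t in np.linspace(0,6.28,40,endpoint=False):
        e=np.array([np.cos(t),np.sin(t)])
        pt([*(np.array([462,75])+26*e),74]);pt([*(p[:2]+32*e),p[2]-26.5+14],(0,200,0))
    a=s["tcp_rot"][2];u=np.array([np.cos(a),np.sin(a)])
    for g in(-1,1):
        pt([*(p[:2]+g*42*u),p[2]-26.5+14],(255,0,255))
    return w
a=mk(S,345,455,140,250,4,proj);w=mk(W,240,420,80,280,2,fish)
o=np.zeros((440,800,3),np.uint8);o[:440,:440]=a;o[:400,440:800]=w
cv2.imwrite("pics/r2.png",o)
E
```

```text
11.625 [460.3  73.9 157. ] [-180.    -0.   131.6]
```

View pics/r2.png

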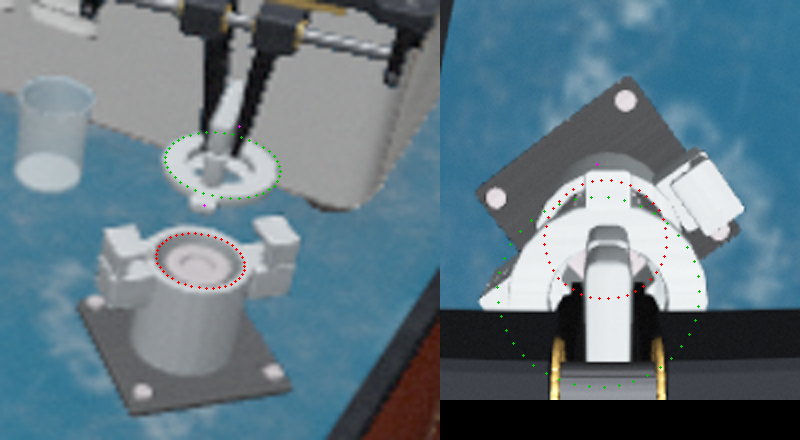

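The slim cartridge is seated in the bore. In the scene view the ring matches its model at the TCP, and the mouth matches (462,75). Lowering the ring with its ears about 54° before the hooks.

jog_arm:
  targets:
    - {"slide": [1.5, 1, -30], "turn": [0, 0, 0], "claw": 5}
    - {"slide": [0, 0, -15], "turn": [0, 0, 0], "claw": 5}
    - {"slide": [0, 0, -8], "turn": [0, 0, 0], "claw": 5}
    - {"slide": [0, 0, 0], "turn": [0, 0, 0], "claw": 5}

```text
t: 12.22
eef_pos: [464.3, 76.8, 103.3]
tcp_rot: [-3.141, -0.0, 2.3]
ft_force: [-0.1, 0.3, -2.0]
opening: 0.122
grip_force: 30.0
```

jog_arm:
  targets:
    - {"slide": [-1.5, -1.5, 0], "turn": [0, 0, 0], "claw": 5}
    - {"slide": [0, 0, 0], "turn": [0, 0, 0], "claw": 5}

```text
t: 12.48
eef_pos: [462.6, 74.8, 104.1]
tcp_rot: [3.141, 0.001, 2.299]
ft_force: [-0.5, 0.1, -1.6]
opening: 0.126
grip_force: 30.0
```

jog_arm:
  targets:
    - {"slide": [-0.5, 0, -4], "turn": [0, 0, 0], "claw": 5}
    - {"slide": [0, 0, -3], "turn": [0, 0, 0], "claw": 5}
    - {"slide": [0, 0, 0], "turn": [0, 0, 0], "claw": 5}

```text
t: 12.85
eef_pos: [461.9, 74.9, 96.4]
tcp_rot: [-3.141, -0.0, 2.299]
ft_force: [0.1, 1.3, -1.2]
opening: 0.122
grip_force: 30.0
```

jog_arm:
  targets:
    - {"slide": [0, 0, -2], "turn": [0, 0, 0], "claw": 5}
    - {"slide": [0, 0, 0], "turn": [0, 0, 0], "claw": 5}
    - {"slide": [0, 0, -1], "turn": [0, 0, 0], "claw": 5}
    - {"slide": [0, 0, 0], "turn": [0, 0, 0], "claw": 5}

```text
t: 13.35
eef_pos: [462.0, 74.8, 94.5]
tcp_rot: [3.141, 0.0, 2.299]
ft_force: [-3.9, -1.3, 13.3]
opening: 0.125
grip_force: 30.0
```

jog_arm:
  targets:
    - {"slide": [0, 0, 0.3], "turn": [0, 0, -5], "claw": 5}
    - {"slide": [0, 0, 0], "turn": [0, 0, -8], "claw": 5}
    - {"slide": [0, 0, 0], "turn": [0, 0, -8], "claw": 5}
    - {"slide": [0, 0, 0], "turn": [0, 0, -8], "claw": 5}
    - {"slide": [0, 0, 0], "turn": [0, 0, 0], "claw": 5}

```text
t: 13.98
eef_pos: [462.5, 74.9, 94.5]
tcp_rot: [3.14, 0.0, 1.791]
ft_force: [0.6, 0.3, 5.0]
opening: 0.124
grip_force: 30.0
```

Now at 102.6°, with 24.6° to go to the home line at 78°.

jog_arm:
  targets:
    - {"slide": [0, 0, 0], "turn": [0, 0, -8], "claw": 5}
    - {"slide": [0, 0, 0], "turn": [0, 0, -8], "claw": 5}
    - {"slide": [0, 0, 0], "turn": [0, 0, -5], "claw": 5}
    - {"slide": [0, 0, 0], "turn": [0, 0, -3], "claw": 5}
    - {"slide": [0, 0, 0], "turn": [0, 0, 0], "claw": 5}

```text
t: 14.6
eef_pos: [462.5, 74.9, 94.5]
tcp_rot: [3.14, -0.0, 1.373]
ft_force: [-0.5, 0.1, 6.3]
opening: 0.119
grip_force: 30.0
```

```bash
python3 - <<'E'
from h import *
s=state();print(s["eef_pos"].round(1),np.degrees(s["tcp_rot"]).round(1),s["ft_force"].round(1),s["moment"].round(2))
E
```

```text
[462.5  74.9  94.5] [179.9  -0.   78.7] [-0.5  0.1  6.3] [-0.04 -0.07 -0.07]
```

jog_arm:
  targets:
    - {"slide": [0, 0, 0], "turn": [0, 0, -2], "claw": 5}
    - {"slide": [0, 0, 0], "turn": [0, 0, -2], "claw": 5}
    - {"slide": [0, 0, 0], "turn": [0, 0, 0], "claw": 5}

```text
t: 14.98
eef_pos: [462.3, 75.0, 94.5]
tcp_rot: [3.14, -0.0, 1.305]
ft_force: [-0.5, 1.0, 7.5]
opening: 0.123
grip_force: 30.0
```

```bash
python3 - <<'E'
from h import *
s=state();print(s["eef_pos"].round(1),np.degrees(s["tcp_rot"]).round(1),s["ft_force"].round(1),s["moment"].round(2))
E
```

```text
[462.3  75.   94.5] [179.9  -0.   74.8] [-0.5  1.   7.5] [ 0.08 -0.    0.35]
```

The moment about z is rising at 74.8°, which fits the stop 3° past home. Releasing and retreating.

jog_arm:
  targets:
    - {"slide": [0, 0, 0], "turn": [0, 0, 0], "claw": 50}
    - {"slide": [0, 0, 0], "turn": [0, 0, 0], "claw": 50}
    - {"slide": [0, 0, 0], "turn": [0, 0, 0], "claw": 50}
    - {"slide": [0, 0, 20], "turn": [0, 0, 0], "claw": 50}
    - {"slide": [0, 0, 40], "turn": [0, 0, 0], "claw": 50}

```text
t: 15.6
eef_pos: [461.3, 74.8, 153.6]
tcp_rot: [-3.139, 0.001, 1.304]
ft_force: [0.6, 0.4, -0.2]
opening: 0.498
grip_force: 0.0
```

jog_arm:
  targets:
    - {"slide": [0, 20, 50], "turn": [0, 0, 0], "claw": 50}
    - {"slide": [0, 50, 20], "turn": [0, 0, 0], "claw": 50}
    - {"slide": [0, 50, 0], "turn": [0, 0, 0], "claw": 50}
    - {"slide": [0, 50, 0], "turn": [0, 0, 0], "claw": 50}
    - {"slide": [0, 30, 0], "turn": [0, 0, 0], "claw": 50}

```text
t: 16.23
eef_pos: [461.6, 276.9, 223.8]
tcp_rot: [-3.142, -0.0, 1.306]
ft_force: [-0.2, 0.7, 0.5]
opening: 0.501
grip_force: 0.0
```

```bash
python3 - <<'E'
from h import *
T=read_camera("top");S=read_camera("scene")
def mk(d,x0,x1,y0,y1,k):
    w=cv2.resize(d["frame"][y0:y1,x0:x1],None,fx=k,fy=k,interpolation=2)
    def pt(X,col=(0,0,255)):
        q=(proj(d,X)-[x0,y0]+.5)*k-.5;cv2.circle(w,tuple(int(round(v)) for v in q),1,col,-1)
    c=np.array([462,75.]);u=np.array([np.cos(np.radians(78)),np.sin(np.radians(78))])
    for t in np.linspace(0,6.28,40,endpoint=False):
        pt([*(c+32*np.array([np.cos(t),np.sin(t)])),82])
    for g in(-1,1):pt([*(c+g*26*u),124],(255,0,255))
    return w
a=mk(S,345,440,160,260,4);b=mk(T,340,440,170,270,4)
o=np.zeros((400,780,3),np.uint8);o[:,:380]=a;o[:,380:]=b
cv2.imwrite("pics/f.png",o)
E
```

```text
(no output)
```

View pics/f.png

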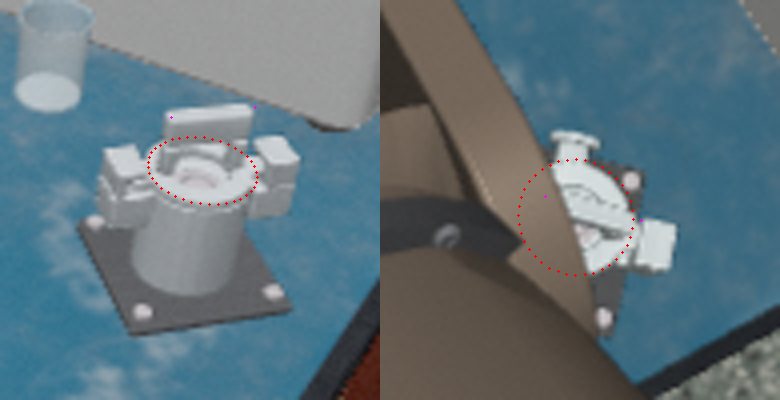

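The ring lies flat on the rim with its arch along the hook line and its ears under the hooks, and the gripper is clear. Handing in.

```bash
python3 -c "
from cell import *
print(job_done())"
```

```text
the job is handed in; nothing more can be done
None
```

The slim cartridge is in the bore and the ring is seated and turned home under the hooks; I let go of it, never touched the wide cartridge, and handed the job in (no verdict was returned).

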